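# Push a spent capsule through the bin flap

### The arm

A 6-joint arm with a two-finger parallel gripper is mounted at the origin on the work surface. World frame = base frame: x ahead of the robot, y to its left, z up, the work surface at z = 0. Lengths are in mm, angles in rad, forces in N, time in s.
With the tool pointing down it reaches from about 350 to 775 mm from the base axis. Payload 7.3 kg.
Tool frame: the origin (TCP) lies between the finger pads; the fingertips stand 14 mm ahead of it and the grasp point (between the pads) lies 5 mm behind it; z points along the fingers, y is the line along which they close (so a half turn about z gives the same grasp; the last joint's range is limited). The gripper opens to 92 mm and grips with 3 to 60 N. Pads are 19 mm wide; open, the fingers measure 130 mm over their backs; the gripper's body (75 mm by 190 mm) begins 47 mm behind the grasp point.
Start: joints at [0.988, 0.342, 1.524, -0, 1.275, -0.146], TCP at [222.086, 475.735, 218.241] pointing down, gripper open.
Joint ranges: [-2.53, 2.53], [-0.77, 2.02], [0.04, 2.7], [-1, 4.14], [0.28, 2.66], [-3.11, 3.11]. Speed limits (rad/s): [2.57, 2.57, 3.14, 3.14, 3.14, 3.14].

### API

Orientations are given as [roll, pitch, yaw] about the fixed x, y, z axes, in that order (R = Rz(yaw) Ry(pitch) Rx(roll)).
In Python, from plant import get_obs, cams, close_job gives the robot as it stands. The module is installed in compiled form; this text tells all that it offers.
- The arm moves only by the shell command python3 -m creep 'ROWS'. ROWS is JSON, a list of rows, each an object of numbers: "hand": the opening, from 0 (shut) to 1 (fully open); "tx", "ty", "tz": the shift along the tool's x, y, z in m; "spin": the turn about the tool's z in degrees. In form: [{"hand": .., "tx": .., "ty": .., "tz": .., "spin": ..}, ...]. A call has 1 to 5 rows; each row shifts and turns the commanded pose from where the row before left it, along the tool's axes as they then stand; what a row does not reach is not made up. A row lasts 1/8 s, in which the tool goes at most 62.5 mm and 10.7 degrees, less where a joint would pass 70% of its speed; a pose out of reach is approached as far as the arm can. A call is refused whole if a number of a shift passes 0.0625 or a number of a turn 10.7, either way. A call with a gripper value outside its range is refused whole. The fingers move at their own pace and stop on an object; the grip force is fixed at half the most. Time passes only in rows, so rows that do not move let the fingers close. It gives the time, the measured TCP pose, the force, the opening and the grip force at its end, in the units of the state.
- get_obs(): the state, without advancing time (a new reading comes with each control period).
- cams.capture(name): name is "scene" or "top"; returns a dict with "color" (420x560x3 uint8, red, green, blue), "K" (3x3 intrinsics, pixels), "k1" (the pictures are not rectified: a ray, as slopes to the right and down, at radius r is drawn at 1 + k1 r^2 times it, then the intrinsics apply), "R" (3x3) and "t" (3): a world point X has camera coordinates R X + t. Camera axes: x right, y down, z forward; pixel columns grow to the right and rows downward; lengths in mm; the calibration is good to about 2 mm. A picture is of the moment at which its call begins. There is no depth.
- close_job(): hands the job in; it is judged then, once.
The state is a dict: "time": time; "joint_positions": joint angles; "dq": joint speeds; "tau": joint torques, N m; "tool_pos": TCP position; "tcp_rot": TCP orientation; "contact_force": force on the tool from outside, world axes, zero at the start; "moment": the same for the moment, N m; "grip_width": finger opening in mm; "finger_force": force on a finger pad.
Only numpy, scipy, OpenCV 4.12 (cv2) and the standard library are available. Lean on these libraries where they do the work, as an engineer would, in place of code of your own. Each camera call takes 0.05 s, during which the arm holds its last target. There are 200 camera calls.

### The job

Push the spent coffee capsule off the deck into the bin: slide it up to the flap, press the flap's bar down with one finger and, while that finger keeps the flap open, push the capsule in with the other. Then back away so that the flap shuts by itself. Do not lift the capsule, and leave the cups and everything else where they stand.

Things in the scene. Friction and masses are not known exactly. Their poses are not given: they have to be found in the camera images.
- bin: Capsule bin: fixed steel box 280 x 220 x 130 mm high, flat deck on top. Origin on the counter under the near edge of the opening in the deck; x points away from the robot (turned by the bin's yaw), y left, z up. Walls span x -130..150, y -135..85 mm; the deck before the opening is x -130..0. Opening: x 0..132, y -62..77 mm, hollow bin below.
- deck_edge (a point): Point on the deck's top surface (130 mm above the counter), at the near edge of the opening, y = 0 of the bin; axes as the bin's. It is fixed to the bin.
- flap (a joint): Angle (rad) of the black flap, 127 x 135 mm, that fills the opening: 0 = shut; grows to 1.25 as its near edge drops into the bin. Hinged along the opening's FAR edge (130 mm beyond deck_edge, 2 mm below the deck). Smooth (friction about 0.25). A spring shuts it when let go (0.08 N m when shut, 0.2 N m at 1 rad).
- flap_lip (a point): Middle of the top of the lip, the upstanding near edge of the flap, from which the flap slopes gently down to its hinge; moves with the flap. Shut, the lip stands 10 mm above the deck, 3 to 7 mm beyond deck_edge, over the flap's whole width, and blocks whatever slides along the deck; pushing on it only keeps the flap shut. With the flap pressed open it sinks below the deck.
- press_bar (a point): Middle of the top of the steel press bar, on the flap's left side, moving with it. Shut: 38 mm above the deck, 55 mm beyond deck_edge, y = +55 mm. The bar runs along x, 86 mm long (12..98 mm beyond deck_edge), 16 mm wide, on posts. A fingertip lowered on it to 6 mm above the deck opens the flap 0.3 rad at 20 mm beyond deck_edge, 0.7 rad after sliding on to 79 mm (8 to 14 N).
- capsule_mid (a point): Spent coffee capsule (brass-coloured metal, about 20 g) standing on its wide end on the deck between robot and flap: a drum 37 mm across up to 15 mm above the deck, then tapering like a dome to 20 mm across, 28 mm high in all. The point is on its axis, half-way up (14 mm above the deck); z is its axis, yaw means nothing.
- cup: Bystander: white handle-less espresso cup, 60 mm across, 55 mm high, standing on the bin's deck to the right (-y side) of the capsule. Origin: centre of its underside.
- jug: Bystander: steel milk jug, 84 mm across, 100 mm high, on the counter left of the bin. Origin: centre of its underside.
- tamper: Bystander: steel coffee tamper, 58 mm base, 88 mm high, on the counter left of the bin. Origin: centre of its underside.
- saucer: Bystander: white saucer, 124 mm across, 18 mm high, on the counter right of the bin. Origin: centre of its underside.
- jar: Bystander: brown glass jar, 68 mm across, 100 mm high, on the counter right of the bin. Origin: centre of its underside.
- brush: Bystander: wooden brush, about 160 mm long, lying on the counter to the left. Origin on its underside.
- cup2: Bystander: white mug, 76 mm across, 65 mm high, on the counter beyond the bin. Origin: centre of its underside.
- capsule: The same capsule; origin at the centre of its underside (the wide end), 14 mm below capsule_mid along its axis.

How it is judged (in metres and radians):
On the way, in this order (a step that is already met when the one before it is completed fails the run):
1. a finger holds the flap open while the capsule is still on the deck before the opening (value of joint flap above 0.25 rad and contact force between the fingers and flap above 0.2 N and z of capsule_mid in the frame of deck_edge above 0.005 m and x of capsule_mid in the frame of deck_edge below 0 m), for 0.1 s.
2. the capsule goes down through the opening while a finger holds the flap open (z of capsule_mid in the frame of deck_edge below -0.02 m and x of capsule_mid in the frame of deck_edge between -0.125 and 0.145 m and y of capsule_mid in the frame of deck_edge between -0.13 and 0.08 m and value of joint flap above 0.25 rad and contact force between the fingers and flap above 0.2 N).
At the end, for the whole second after the job is handed in: The capsule lies at rest inside the bin, its centre at least 60 mm below the deck and within the bin's walls, and the flap is shut (below 0.06 rad) (z of capsule_mid in the frame of deck_edge below -0.06 m and x of capsule_mid in the frame of deck_edge between -0.125 and 0.145 m and y of capsule_mid in the frame of deck_edge between -0.13 and 0.08 m and linear speed of capsule below 0.03 m/s and value of joint flap below 0.06 rad); the robot touches nothing.
It fails at once if the capsule is lifted more than 20 mm off the deck (z of capsule_mid in the frame of deck_edge above 0.034 m).
It fails at once if a cup or another bystander is moved by more than 15 mm (distance of any of cup, jug, tamper, saucer, jar, brush, cup2 from where it was at the start of the episode above 0.015 m).
It fails at once if a bystander is tipped (angle between any of cup, jug, tamper, saucer, jar, cup2's own z axis and vertical above 0.3 rad).
It also fails if it takes over 48 s, if anything falls off the work surface, if the arm or the gripper's body presses on something with over 40 N, if the wrist force passes 120 N, or if a joint passes its speed limit or range.

## Working session

There is one attempt and no reset: what is moved stays moved. The work goes in short steps, Python scripts to look and compute and a shell command to move; the robot and the scene stay as the last step left them, time stands still between calls to the robot, and variables do not carry over. Pictures are saved under pics/ and viewed, at most 10 in all, crops included, and the job is handed in when it is done.

```bash
mkdir -p pics; python3 - <<'E'
from plant import get_obs,cams
import cv2,pickle
o=get_obs();print(o)
for n in("scene","top"):
    c=cams.capture(n);pickle.dump(c,open(n+".pkl","wb"));cv2.imwrite(f"pics/{n}0.png",c["color"][:,:,::-1]);print(c["K"],c["k1"],c["R"],c["t"])
E
```

```text
{'time': 0.0, 'joint_positions': array([ 9.88044169e-01,  3.42717919e-01,  1.52502179e+00, -4.20468994e-06,
        1.27538393e+00, -1.45993302e-01]), 'dq': array([ 0.00189049, -0.00037003,  0.00066912,  0.00213394,  0.00206369,
        0.0002227 ]), 'tau': array([-2.01436691e-03, -4.31232655e+01, -2.44217581e+01,  7.16942246e-02,
        5.59248368e-02, -1.79287858e-04]), 'tool_pos': array([221.82272078, 475.37427377, 217.54579734]), 'tcp_rot': array([-3.14007738e+00, -2.18741615e-04,  2.70483486e+00]), 'contact_force': array([-0.85206665, -0.35814902,  0.50641871]), 'moment': array([ 0.01710331, -0.02832814,  0.01788276]), 'finger_force': 0.0, 'grip_width': 91.75405282012775}
[[477.0986231    0.         270.9244177 ]
 [  0.         477.0986231  206.33975285]
 [  0.           0.           1.        ]] -0.11635853953771443 [[-0.06800742  0.99765091  0.00822516]
 [ 0.84046221  0.06173063 -0.53834247]
 [-0.5375856  -0.02969834 -0.84268602]] [  -6.98662388 -437.59606926 1416.84721102]
[[514.73562687   0.         284.93812974]
 [  0.         514.73562687 207.28386062]
 [  0.           0.           1.        ]] -0.06501369575597526 [[-1.48144030e-04 -9.99683969e-01 -2.51384343e-02]
 [-9.88752192e-01  3.90621035e-03 -1.49512021e-01]
 [ 1.49562967e-01  2.48335327e-02 -9.88440294e-01]] [  69.96081217  610.27950012 1192.64353543]
```

View pics/scene0.png

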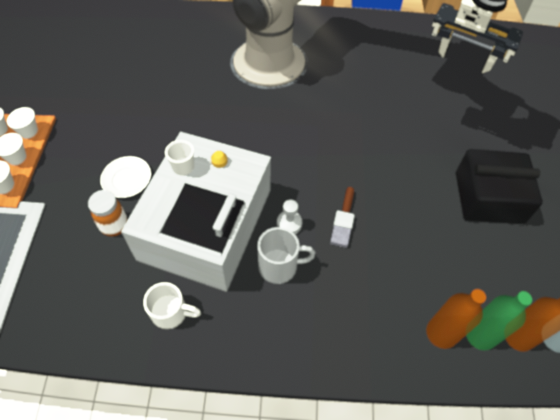

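View pics/top0.png

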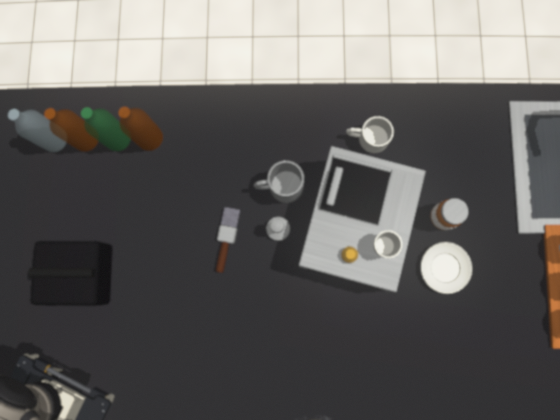

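The scene view shows the bin at about (205,210), capsule at (219,158) and cup at (180,158). The top view shows the deck corners near (332,149), (425,171), (397,290) and (300,266), with the capsule at (350,255), the cup at (388,243) and the bar at (335,187).

```bash
cat > h.py <<'E'
import numpy as np,cv2,pickle
def ray(c,uv,z):
    d=np.array([c["k1"],0,0,0,0],float)
    p=cv2.undistortPoints(np.array(uv,float).reshape(-1,1,2),c["K"],d).reshape(-1,2)
    p=np.c_[p,np.ones(len(p))]@c["R"]; C=-c["R"].T@c["t"]
    return C+p*((z-C[2])/p[:,2])[:,None]
def proj(c,X):
    r=cv2.Rodrigues(c["R"])[0]
    x=(c["R"]@np.array(X,float).T).T+c["t"]; a=x[:,:2]/x[:,2:]; a=a*(1+c["k1"]*(a**2).sum(1))[:,None]
    return a*[c["K"][0,0],c["K"][1,1]]+c["K"][:2,2]
def capmask(c):
    h=cv2.cvtColor(c["color"],cv2.COLOR_RGB2HSV)
    return cv2.inRange(h,(15,120,80),(35,255,255))
E
python3 - <<'E'
from h import *
C={n:pickle.load(open(n+".pkl","rb")) for n in("top","scene")}
for n,c in C.items():
    m=capmask(c);k,l,s,ce=cv2.connectedComponentsWithStats(m)
    for i in range(1,k):
        if s[i,4]>40: print(n,s[i],ce[i],ray(c,[ce[i]],144).round(1))
c=C["top"];g=cv2.cvtColor(c["color"],cv2.COLOR_RGB2GRAY)
def quad(m,seed):
    k,l=cv2.connectedComponents(m);M=(l==l[seed[1],seed[0]]).astype(np.uint8)
    ct=max(cv2.findContours(M,0,2)[0],key=cv2.contourArea)
    return ct
m=cv2.morphologyEx((g>85).astype(np.uint8),cv2.MORPH_OPEN,np.ones((3,3)))
ct=quad(m,(330,240));r=cv2.minAreaRect(ct);print("deck",r,cv2.contourArea(ct));q=cv2.boxPoints(r);
# line fits: quad by edges
q=cv2.approxPolyDP(cv2.convexHull(ct),5,True).reshape(-1,2);print(q.tolist(),ray(c,q,130).round(1).tolist())
ct=quad((g<60).astype(np.uint8),(365,195));q=cv2.approxPolyDP(ct,4,True).reshape(-1,2);print("open",q.tolist(),ray(c,q,130).round(1).tolist())
for n,b in(("top",(290,140,430,300)),("scene",(120,125,280,285))):
    x0,y0,x1,y1=b;im=C[n]["color"][y0:y1,x0:x1,::-1]
    cv2.imwrite(f"pics/c_{n}.png",cv2.resize(im,None,fx=3.7,fy=3.7,interpolation=2))
a,b=[cv2.resize(cv2.imread(f"pics/c_{n}.png"),(400,450)) for n in C];cv2.imwrite("pics/c.png",np.hstack([a,b]))
E
```

```text
top [343 248  14  14 164] [349.40243902 254.31707317] [[491.3 -74.5 144. ]]
scene [422   0  39  14 324] [437.59876543   4.65432099] [[-128.8  488.4  144. ]]
scene [445  24  31  12  91] [458.95604396  29.13186813] [[-17.8 533.3 144. ]]
scene [488  27  20  11  90] [498.08888889  31.86666667] [[-22.4 648.8 144. ]]
scene [ 37 116  16   7  81] [ 44.77777778 118.83950617] [[ 403.3 -503.5  144. ]]
scene [ 23 139  20  10 120] [ 32.75833333 143.525     ] [[ 479.5 -506.3  144. ]]
scene [212 151  15  16 197] [218.8071066  158.87309645] [[495.9 -73.6 144. ]]
scene [  9 164  23  13 142] [ 19.92253521 170.21830986] [[ 555.8 -509.4  144. ]]
scene [  0 195  19  12 166] [  8.48192771 200.78313253] [[ 636.1 -506.   144. ]]
scene [506 308  21  32  77] [518.58441558 325.74025974] [[833.7 514.6 144. ]]
scene [465 310  17  26 181] [473.06629834 322.39226519] [[830.8 428.3 144. ]]
scene [542 316  18  24 217] [551.24884793 327.2764977 ] [[834.6 578.7 144. ]]
deck ((362.739013671875, 218.50640869140625), (102.21328735351562, 126.73587036132812), 14.534454345703125) 12508.5
[[331, 146], [425, 170], [396, 291], [299, 265]] [[738.9, -38.6, 130.0], [682.0, -250.8, 130.0], [411.5, -176.5, 130.0], [468.9, 35.6, 130.0]]
open [[333, 159], [321, 207], [376, 222], [388, 173]] [[708.4, -42.7, 130.0], [598.2, -14.2, 130.0], [563.8, -136.4, 130.0], [675.3, -166.6, 130.0]]
```

View pics/c.png

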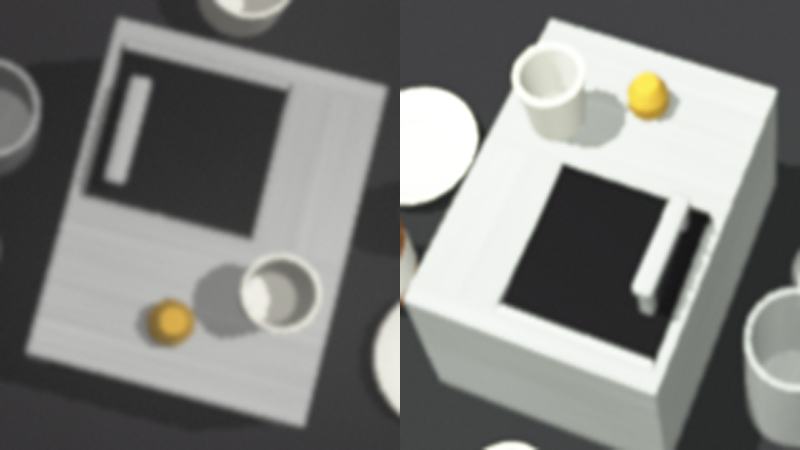

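The crops show the capsule clear of the cup, and the flap shut with the bar on the left. Plan:
1. Grip the capsule lightly and slide it to the lip.
2. Rotate the gripper so one finger is ahead on the bar and the other is behind the capsule.
3. Press the bar down and slide forward.

```bash
cat >> h.py <<'E'
YAW=np.radians(-15.3);c_,s_=np.cos(YAW),np.sin(YAW);RB=np.array([[c_,-s_],[s_,c_]])
DE=np.array([572.2,-80.9])
def b2w(p): return DE+RB@np.array(p,float)
def w2b(p): return RB.T@(np.array(p,float)[:2]-DE)
from scipy.spatial.transform import Rotation as Ro
def delta(x,y,z,theta,frm=None):
    """bin-frame target of TCP (mm), theta deg (0: fingers along bin y, + : left finger ahead) -> tool shift, spin"""
    from plant import get_obs
    o=get_obs();p=o["tool_pos"];R=Ro.from_euler("xyz",o["tcp_rot"]).as_matrix()
    ang=np.degrees(np.arctan2(R[1,1],R[0,1])); want=90-15.3-theta
    print("t",round(o["time"],2),"now bin",w2b(p).round(1),p[2].round(1),"theta",round(74.7-ang,1),"F",o["contact_force"].round(1),"w",round(o["grip_width"],1))
    d=np.r_[b2w((x,y)),z]-p
    print(" spin",round(-(want-ang),1)," shift(now axes) mm",(R.T@d).round(1)," shift(final axes)",(np.c_[[np.sin(np.radians(want)),-np.cos(np.radians(want)),0],[np.cos(np.radians(want)),np.sin(np.radians(want)),0],[0,0,-1]].T@d).round(1))
E
python3 - <<'E'
from h import *
c=pickle.load(open("top.pkl","rb"))
print("cup",w2b(ray(c,[[388.4,243.8]],185)[0]),"caps",w2b([493.5,-74]))
sc=pickle.load(open("scene.pkl","rb"))
print("cup rim scene",w2b(ray(sc,[[120+549/2.5,125+75/2.81]],185)[0]) , w2b(ray(sc,[[120+549/2.5,125+75/2.81]],185)[0]))
print("scene corners",[w2b(ray(sc,[[120+a/2.5,125+b/2.81]],130)[0]).round(0) for a,b in((550,18),(776,90),(658,395),(410,300))][:4])
print("corr x400: ",[w2b(ray(sc,[[120+(a-400)/2.5,125+b/2.81]],130)[0]).round(1) for a,b in((550,18),(776,90),(658,395),(407,300))],"cup",w2b(ray(sc,[[120+149/2.5,125+75/2.81]],185)[0]))
delta(-78,-14,220,0)
E
```

```text
cup [-40.23897308 -85.77710131] caps [-77.73139288 -14.11136284]
cup rim scene [-148.81979323  232.46484352] [-148.81979323  232.46484352]
scene corners [array([-253.,  213.]), array([-250.,  426.]), array([ 49., 379.]), array([ 42., 175.])]
corr x400:  [array([-130. , -134.2]), array([-128.1,   87.1]), array([151. ,  88.9]), array([ 150.2, -130. ])] cup [-37.20887415 -82.0935019 ]
t 0.1 now bin [-484.7  444.1] 217.6 theta 9.7 F [ 0.3 -0.   0.7] w 92.1
 spin -9.7  shift(now axes) mm [-478.3 -382.8   -1.9]  shift(final axes) [ 406.7 -458.1   -2.4]
```

```bash
sed -i 's/\[np.sin(np.radians(want)),-np.cos(np.radians(want)),0\]/[-np.sin(np.radians(want)),np.cos(np.radians(want)),0]/' h.py
python3 -m creep '[{"hand":0.65,"tx":0,"ty":0,"tz":0,"spin":-9.7},{"hand":0.65,"tx":-0.037,"ty":-0.0416,"tz":0,"spin":0},{"hand":0.65,"tx":-0.037,"ty":-0.0416,"tz":0,"spin":0},{"hand":0.65,"tx":-0.037,"ty":-0.0416,"tz":0,"spin":0},{"hand":0.65,"tx":-0.037,"ty":-0.0416,"tz":0,"spin":0}]'
python3 -m creep '[{"hand":0.65,"tx":-0.037,"ty":-0.0416,"tz":0,"spin":0},{"hand":0.65,"tx":-0.037,"ty":-0.0416,"tz":0,"spin":0},{"hand":0.65,"tx":-0.037,"ty":-0.0416,"tz":0,"spin":0},{"hand":0.65,"tx":-0.037,"ty":-0.0416,"tz":0,"spin":0},{"hand":0.65,"tx":-0.037,"ty":-0.0416,"tz":0,"spin":0}]'
python3 -m creep '[{"hand":0.65,"tx":-0.037,"ty":-0.0416,"tz":0,"spin":0},{"hand":0.65,"tx":-0.037,"ty":-0.0416,"tz":0,"spin":0},{"hand":0.65,"tx":0,"ty":0,"tz":0,"spin":0}]'
python3 -c "
from h import *;delta(-78,-14,149,0)"
```

```text
time: 0.72
tool_pos: [321.2, 274.5, 218.1]
tcp_rot: [-3.141, -0.0, 2.875]
contact_force: [1.0, 0.4, 0.7]
grip_width: 60.0
finger_force: 0.0
time: 1.35
tool_pos: [444.7, 24.9, 218.1]
tcp_rot: [3.141, -0.0, 2.874]
contact_force: [0.6, -0.1, 0.4]
grip_width: 59.8
finger_force: 0.0
time: 1.72
tool_pos: [494.5, -76.3, 217.4]
tcp_rot: [-3.141, -0.001, 2.87]
contact_force: [-1.4, 0.5, 0.4]
grip_width: 59.9
finger_force: 0.0
t 1.73 now bin [-76.2 -16. ] 217.4 theta 0.3 F [-1.4  0.5  0.4] w 59.9
 spin -0.3  shift(now axes) mm [ 1.8  2.  68.4]  shift(final axes) [ 1.8  2.  68.4]
```

```bash
python3 -m creep '[{"hand":0.65,"tx":0.001,"ty":0.002,"tz":0.035,"spin":0},{"hand":0.65,"tx":0,"ty":0,"tz":0.018,"spin":0},{"hand":0.65,"tx":0,"ty":0,"tz":0.015,"spin":0},{"hand":0.65,"tx":0,"ty":0,"tz":0,"spin":0}]'
python3 -m creep '[{"hand":0.36,"tx":0,"ty":0,"tz":0,"spin":0},{"hand":0.36,"tx":0,"ty":0,"tz":0,"spin":0},{"hand":0.36,"tx":0,"ty":0,"tz":0,"spin":0},{"hand":0.36,"tx":0,"ty":0,"tz":0,"spin":0}]'
python3 -c "
from h import *;delta(-20,0,149,0)
from plant import cams
C=[cams.capture(n) for n in('top','scene')]
a=[cv2.resize(i['color'][y:y+160,x:x+140,::-1],(400,450),interpolation=2) for i,x,y in((C[0],290,140),(C[1],130,110))];cv2.imwrite('pics/d.png',np.hstack(a))"
```

```text
time: 2.22
tool_pos: [492.0, -69.8, 149.2]
tcp_rot: [3.141, -0.003, 2.875]
contact_force: [0.1, 0.5, -1.1]
grip_width: 60.1
finger_force: 0.0
time: 2.72
tool_pos: [493.3, -71.0, 150.5]
tcp_rot: [3.142, 0.0, 2.874]
contact_force: [0.6, -0.4, 0.0]
grip_width: 33.3
finger_force: 0.0
t 2.73 now bin [-78.7 -11.3] 150.5 theta 0.0 F [ 0.6 -0.4  0. ] w 33.3
 spin -0.0  shift(now axes) mm [-58.7  11.3   1.5]  shift(final axes) [-58.7  11.3   1.5]
```

View pics/d.png

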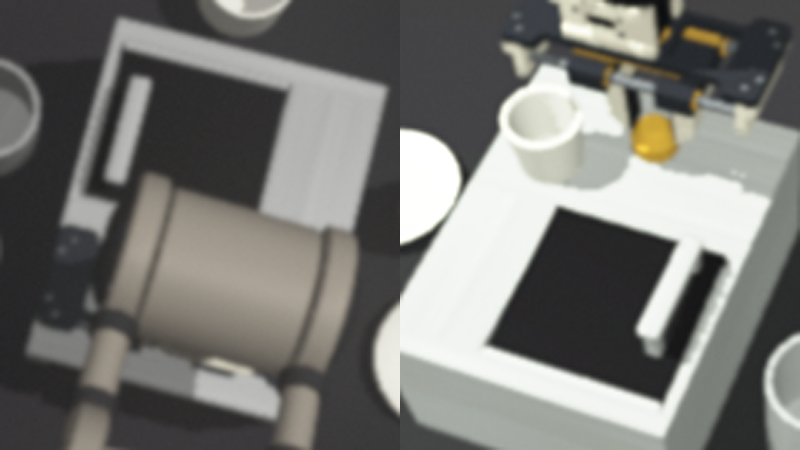

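The picture shows the capsule at or just in front of the fingers, around (219,159) in the scene image. I'll measure whether it has moved.

```bash
python3 - <<'E'
from h import *
from plant import cams
c=cams.capture("scene");s0=pickle.load(open("scene.pkl","rb"))
for q in(s0,c):
    m=capmask(q)[140:180,200:240];ys,xs=np.nonzero(m);u=[xs.mean()+200,ys.mean()+140]
    print(len(xs),xs.min()+200,xs.max()+200,ys.min()+140,ys.max()+140,u,w2b(ray(q,[u],144)[0]).round(1))
for X in(-78,-68,-60): print(X,[proj(c,[np.r_[b2w((X,-12)),z]]).round(1).tolist() for z in(130,144,158)])
print(proj(c,[np.r_[b2w((-78,-12)),136]]))
E
python3 -m creep '[{"hand":0.36,"tx":-0.010,"ty":0.002,"tz":0.002,"spin":0},{"hand":0.36,"tx":-0.010,"ty":0.002,"tz":0,"spin":0}]'
python3 - <<'E'
from h import *
from plant import cams
c=cams.capture("scene")
for q in(c,):
    m=capmask(q)[140:185,200:240];ys,xs=np.nonzero(m);u=[xs.mean()+200,ys.mean()+140]
    print(len(xs),xs.min()+200,xs.max()+200,ys.min()+140,ys.max()+140,u,w2b(ray(q,[u],144)[0]).round(1))
delta(-20,0,149,0)
E
```

```text
197 212 226 151 166 [np.float64(218.80710659898477), np.float64(158.87309644670052)] [-75.5 -13. ]
211 201 235 140 166 [np.float64(219.02369668246445), np.float64(157.88151658767774)] [-78.2 -13.7]
-78 [[[220.2, 162.1]], [[219.7, 158.1]], [[219.2, 154.1]]]
-68 [[[218.5, 165.5]], [[217.9, 161.6]], [[217.4, 157.5]]]
-60 [[[217.0, 168.3]], [[216.5, 164.4]], [[215.9, 160.3]]]
[[219.99387209 160.42266447]]
time: 3.12
tool_pos: [514.4, -72.6, 148.2]
tcp_rot: [3.142, 0.0, 2.874]
contact_force: [0.7, -0.3, 0.2]
grip_width: 33.1
finger_force: 0.0
151 200 233 140 167 [np.float64(216.72847682119206), np.float64(159.2913907284768)] [-72.9 -16.9]
t 3.17 now bin [-56.6  -7. ] 148.2 theta 0.0 F [ 0.3 -0.7 -0.1] w 33.2
 spin -0.0  shift(now axes) mm [-36.6   7.   -0.7]  shift(final axes) [-36.6   7.   -0.8]
```

```bash
python3 - <<'E'
from h import *
from plant import cams
c=cams.capture("scene");cv2.imwrite("pics/e.png",cv2.resize(c["color"][115:195,170:270,::-1],(750,600),interpolation=2))
E
```

```text
(no output)
```

View pics/e.png

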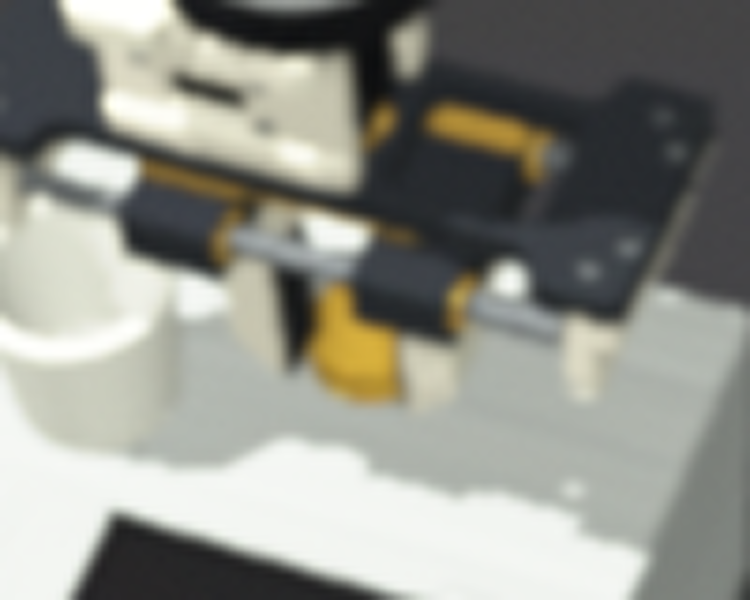

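The fingers straddle the capsule without gripping it, and the capsule now sits at about (217,163), slightly behind the pads. I'll go back, lower slightly and close further.

```bash
python3 -m creep '[{"hand":0.55,"tx":0,"ty":-0.002,"tz":0,"spin":0},{"hand":0.55,"tx":0.008,"ty":-0.002,"tz":0,"spin":0},{"hand":0.55,"tx":0.007,"ty":-0.002,"tz":0.001,"spin":0},{"hand":0.55,"tx":0,"ty":0,"tz":0,"spin":0}]'
python3 -m creep '[{"hand":0.25,"tx":0,"ty":0,"tz":0,"spin":0},{"hand":0.25,"tx":0,"ty":0,"tz":0,"spin":0},{"hand":0.25,"tx":0,"ty":0,"tz":0,"spin":0},{"hand":0.25,"tx":0,"ty":0,"tz":0,"spin":0}]'
python3 - <<'E'
from h import *
from plant import cams
c=cams.capture("scene");cv2.imwrite("pics/f.png",cv2.resize(c["color"][115:195,170:270,::-1],(750,600),interpolation=2))
delta(-20,0,148,0)
E
```

```text
time: 3.72
tool_pos: [496.7, -74.1, 147.3]
tcp_rot: [3.141, -0.0, 2.874]
contact_force: [0.1, -0.8, -0.8]
grip_width: 50.4
finger_force: 0.0
time: 4.22
tool_pos: [497.6, -74.3, 147.2]
tcp_rot: [3.142, 0.0, 2.874]
contact_force: [-0.4, -0.3, -0.0]
grip_width: 23.3
finger_force: 0.3
t 4.28 now bin [-73.7 -13.3] 147.2 theta 0.0 F [-0.3  0.3  0.5] w 23.2
 spin -0.0  shift(now axes) mm [-53.7  13.3  -0.8]  shift(final axes) [-53.7  13.3  -0.8]
```

View pics/f.png

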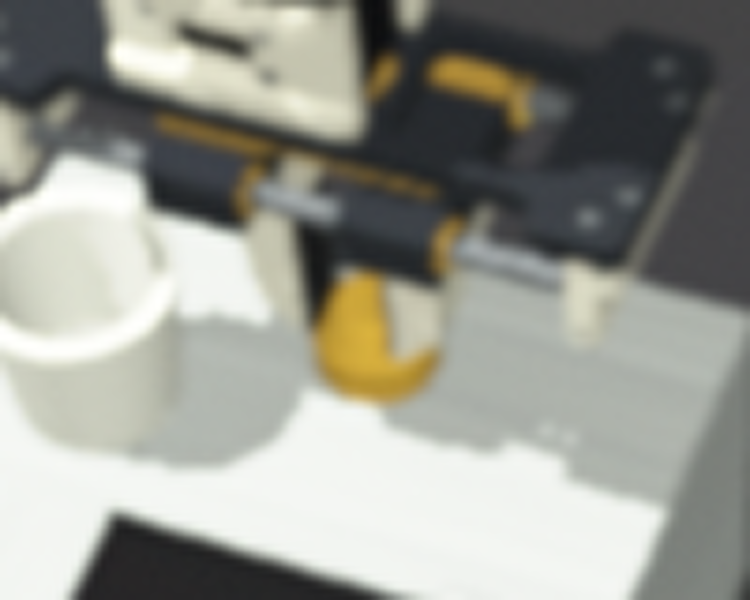

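The fingertips sit around the dome, above the drum and so higher than expected. I'll open and lower in small steps while watching the force.

```bash
python3 -m creep '[{"hand":0.6,"tx":0.002,"ty":0,"tz":0,"spin":0},{"hand":0.6,"tx":0,"ty":0,"tz":0,"spin":0},{"hand":0.6,"tx":0,"ty":0,"tz":0,"spin":0}]' | egrep 'tool_pos|contact|width'
python3 -m creep '[{"hand":0.6,"tx":0,"ty":0,"tz":0.003,"spin":0},{"hand":0.6,"tx":0,"ty":0,"tz":0,"spin":0}]'| egrep 'tool_pos|contact|width'
python3 - <<'E'
from h import *
from plant import cams
c=cams.capture("scene");cv2.imwrite("pics/g.png",cv2.resize(c["color"][115:195,170:270,::-1],(750,600),interpolation=2))
delta(-20,0,148,0)
E
```

```text
tool_pos: [495.6, -73.7, 147.2]
contact_force: [0.5, -0.2, 0.4]
grip_width: 48.5
tool_pos: [495.4, -73.6, 143.9]
contact_force: [-0.0, 0.1, -0.1]
grip_width: 55.0
t 4.95 now bin [-75.9 -13.2] 144.0 theta 0.0 F [ 0.4 -0.3 -0.3] w 55.0
 spin -0.0  shift(now axes) mm [-55.9  13.3  -4. ]  shift(final axes) [-55.9  13.2  -4. ]
```

View pics/g.png

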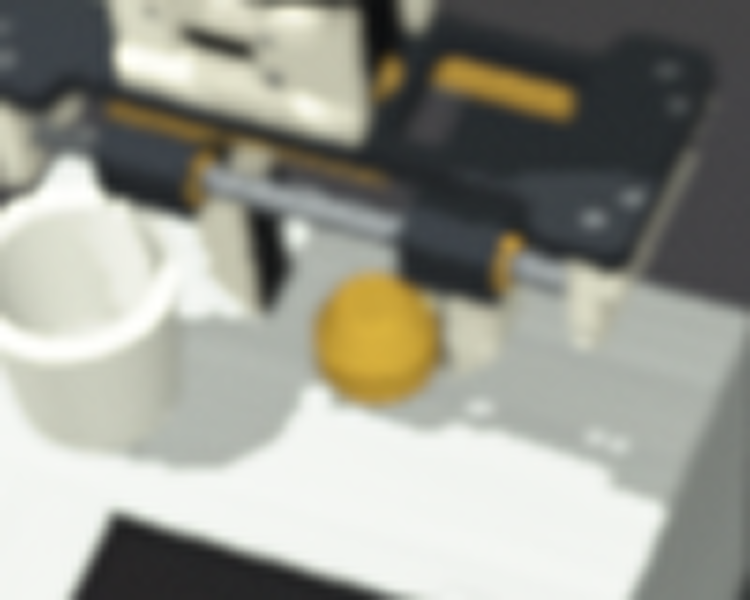

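Finger A's tip is at about (232.5,164) and B's at (205,156). I'll compare with the projected tip positions.

```bash
python3 - <<'E'
from h import *
c=pickle.load(open("scene.pkl","rb"))
# A tip bottom corners in crop: inner-front ~(455,365), outer (500,355); B: inner-front(268,308), front outer(245,308)
for X in(-86,-76,-66):
  for z in(130,137,145): print(X,z,proj(c,[np.r_[b2w((X,y)),z] for y in(14,33,-41,-60)]).round(1).tolist())
for a,b in((455,367),(500,355),(268,308),(215,275)): print((170+a/7.5,115+b/7.5))
E
python3 -m creep '[{"hand":0.6,"tx":0,"ty":0,"tz":0.003,"spin":0},{"hand":0.6,"tx":0,"ty":0,"tz":0,"spin":0}]'| egrep 'tool_pos|contact|width'
```

```text
-86 130 [[232.6, 162.5], [240.7, 164.8], [209.5, 156.0], [201.7, 153.8]]
-86 137 [[232.4, 160.5], [240.5, 162.8], [209.2, 154.0], [201.3, 151.8]]
-86 145 [[232.2, 158.3], [240.3, 160.6], [208.8, 151.7], [200.9, 149.5]]
-76 130 [[230.9, 165.9], [239.0, 168.3], [207.7, 159.3], [199.8, 157.1]]
-76 137 [[230.7, 164.0], [238.8, 166.3], [207.4, 157.4], [199.5, 155.1]]
-76 145 [[230.4, 161.7], [238.7, 164.0], [207.0, 155.1], [199.1, 152.8]]
-66 130 [[229.2, 169.4], [237.3, 171.7], [205.9, 162.7], [198.0, 160.5]]
-66 137 [[228.9, 167.4], [237.1, 169.8], [205.6, 160.8], [197.6, 158.5]]
-66 145 [[228.7, 165.2], [237.0, 167.5], [205.2, 158.5], [197.2, 156.2]]
(230.66666666666666, 163.93333333333334)
(236.66666666666669, 162.33333333333334)
(205.73333333333335, 156.06666666666666)
(198.66666666666666, 151.66666666666666)
tool_pos: [495.4, -73.6, 140.9]
contact_force: [0.4, -0.6, 0.1]
grip_width: 55.4
```

```bash
for i in 1 2; do python3 -m creep '[{"hand":0.6,"tx":0,"ty":0,"tz":0.002,"spin":0},{"hand":0.6,"tx":0,"ty":0,"tz":0,"spin":0}]'| egrep 'tool_pos|contact'; done
```

```text
tool_pos: [495.5, -73.7, 139.0]
contact_force: [-0.4, -0.2, 0.0]
tool_pos: [495.5, -73.7, 137.1]
contact_force: [0.6, -0.5, -0.1]
```

```bash
python3 -m creep '[{"hand":0.6,"tx":0,"ty":0,"tz":0.002,"spin":0},{"hand":0.6,"tx":0,"ty":0,"tz":0,"spin":0}]'| egrep 'tool_pos|contact'
python3 - <<'E'
from h import *
from plant import cams
c=cams.capture("scene");cv2.imwrite("pics/i.png",cv2.resize(c["color"][115:195,170:270,::-1],(750,600),interpolation=2))
E
```

```text
tool_pos: [495.5, -73.6, 135.0]
contact_force: [0.2, 1.3, -0.4]
```

View pics/i.png

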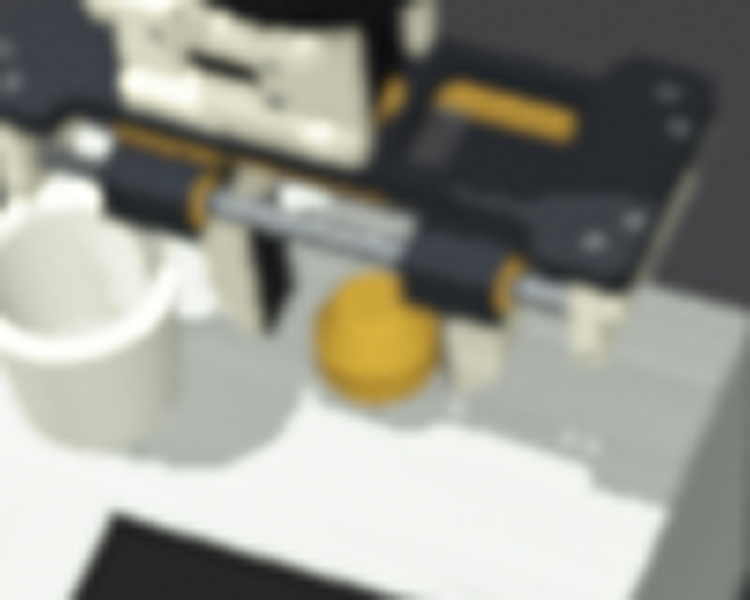

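Fingertips are now near drum level, with A's tip at about (232,167). I'll try closing here.

```bash
python3 -m creep '[{"hand":0.3,"tx":0,"ty":0,"tz":0.001,"spin":0},{"hand":0.3,"tx":0,"ty":0,"tz":0,"spin":0},{"hand":0.3,"tx":0,"ty":0,"tz":0,"spin":0},{"hand":0.3,"tx":0,"ty":0,"tz":0,"spin":0}]'
```

```text
time: 6.5
tool_pos: [495.6, -73.7, 134.2]
tcp_rot: [3.142, 0.0, 2.874]
contact_force: [0.9, 0.4, 0.5]
grip_width: 34.6
finger_force: 30.0
```

Gripped with 30 N. Sliding it toward the lip.

```bash
python3 -m creep '[{"hand":0.3,"tx":-0.007,"ty":0.002,"tz":0,"spin":0},{"hand":0.3,"tx":-0.012,"ty":0.003,"tz":0,"spin":0},{"hand":0.3,"tx":-0.014,"ty":0.003,"tz":0,"spin":0},{"hand":0.3,"tx":-0.012,"ty":0.003,"tz":0,"spin":0},{"hand":0.3,"tx":-0.008,"ty":0.002,"tz":0,"spin":0}]'
python3 -m creep '[{"hand":0.3,"tx":0,"ty":0,"tz":0,"spin":0}]'
python3 - <<'E'
from h import *
from plant import cams
c=cams.capture("scene");cv2.imwrite("pics/j.png",cv2.resize(c["color"][125:205,170:270,::-1],(750,600),interpolation=2))
delta(-20,0,148,0)
E
```

```text
time: 7.12
tool_pos: [550.9, -75.2, 134.1]
tcp_rot: [-3.142, -0.0, 2.874]
contact_force: [-1.6, 0.7, 2.2]
grip_width: 34.7
finger_force: 30.0
time: 7.25
tool_pos: [551.0, -75.2, 134.2]
tcp_rot: [3.141, 0.001, 2.874]
contact_force: [0.5, -0.2, -0.0]
grip_width: 34.6
finger_force: 30.0
t 7.3 now bin [-22.4  -0.2] 134.2 theta 0.0 F [-0.6  0.   0.5] w 34.7
 spin -0.0  shift(now axes) mm [ -2.4   0.2 -13.8]  shift(final axes) [ -2.4   0.2 -13.8]
```

View pics/j.png

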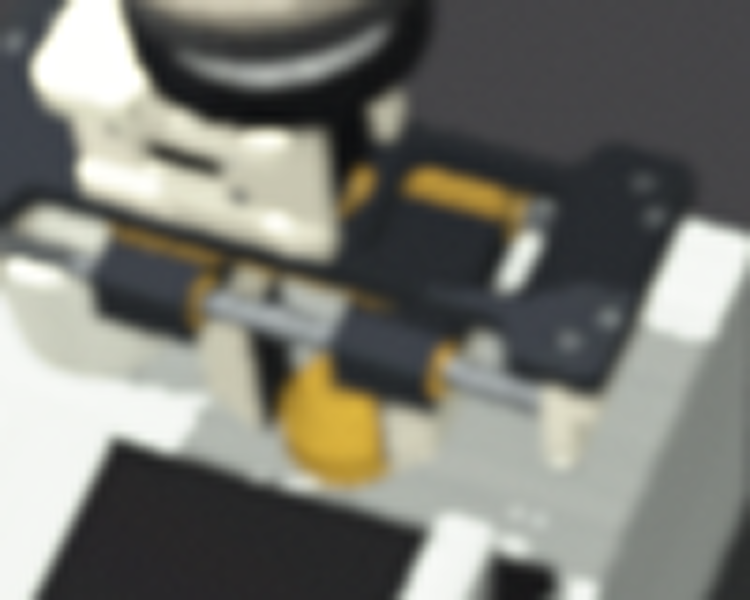

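The capsule is now against the lip side, front bottom at about (216,190) in the scene image, and the dark flap begins just beyond. Next I release, rise and rotate 50°, with the left finger over the bar.

```bash
python3 -m creep '[{"hand":0.5,"tx":0,"ty":0,"tz":0,"spin":0},{"hand":0.5,"tx":0,"ty":0,"tz":0,"spin":0},{"hand":0.5,"tx":0,"ty":0,"tz":0,"spin":0},{"hand":0.5,"tx":0,"ty":0,"tz":-0.03,"spin":0},{"hand":0.5,"tx":0,"ty":0,"tz":-0.04,"spin":0}]'
python3 -m creep '[{"hand":1,"tx":0,"ty":0,"tz":0,"spin":10},{"hand":1,"tx":0,"ty":0,"tz":0,"spin":10},{"hand":1,"tx":0,"ty":0,"tz":0,"spin":10},{"hand":1,"tx":0,"ty":0,"tz":0,"spin":10},{"hand":1,"tx":0,"ty":0,"tz":0,"spin":10}]'
python3 - <<'E'
from h import *
from plant import cams
import time
delta(-22.5,19.3,186,50)
c=cams.capture("scene");a=c["color"][110:200,160:280,::-1].copy();cv2.imwrite("pics/k.png",cv2.resize(a,(800,600),interpolation=2))
m=capmask(c);m[:150]=0;k,l,s,ce=cv2.connectedComponentsWithStats(m[:205,:300]);print([(s[i].tolist(),w2b(ray(c,[ce[i]],144)[0]).round(1)) for i in range(1,k) if s[i,4]>40 and ce[i][0]>150])
E
```

```text
time: 7.92
tool_pos: [549.3, -75.0, 204.1]
tcp_rot: [3.141, -0.003, 2.874]
contact_force: [0.3, 0.4, 0.2]
grip_width: 46.0
finger_force: 0.0
time: 8.55
tool_pos: [550.0, -75.2, 204.2]
tcp_rot: [-3.142, -0.0, 1.996]
contact_force: [0.1, -0.1, 0.2]
grip_width: 90.0
finger_force: 0.0
t 8.55 now bin [-23.   -0.3] 204.2 theta 50.4 F [ 0.1 -0.1  0.2] w 90.0
 spin -0.4  shift(now axes) mm [14.8 12.9 18.2]  shift(final axes) [14.7 13.  18.2]
[([208, 177, 16, 12, 123], array([-14. ,   4.5]))]
```

View pics/k.png

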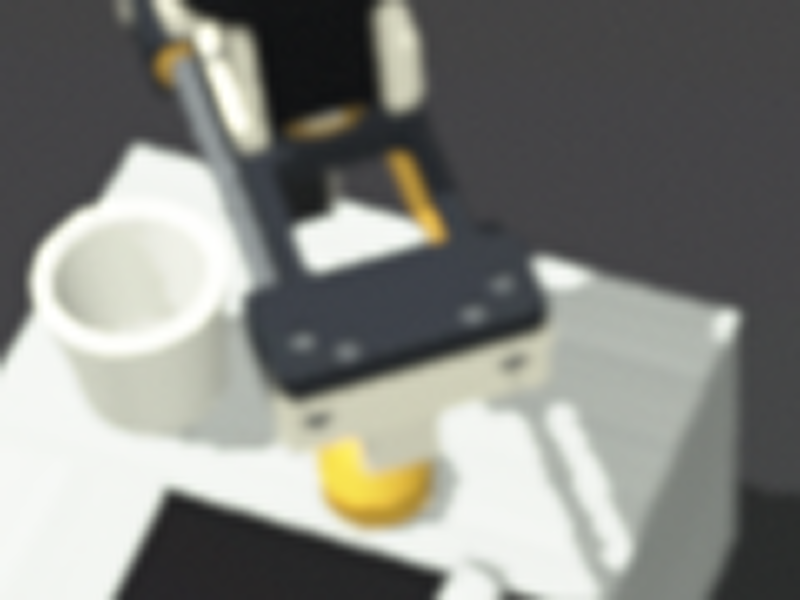

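The rotated gripper hovers with the capsule visible below it, front at about (217,189), standing upright at the lip. Now I shift left and feel for the bar.

```bash
python3 -m creep '[{"hand":1,"tx":0.008,"ty":0.007,"tz":0,"spin":0},{"hand":1,"tx":0.0068,"ty":0.006,"tz":0.012,"spin":0},{"hand":1,"tx":0,"ty":0,"tz":0.006,"spin":0},{"hand":1,"tx":0,"ty":0,"tz":0,"spin":0}]' | egrep 'pos|contact'
for i in 1 2 3 4; do python3 -m creep '[{"hand":1,"tx":0,"ty":0,"tz":0.004,"spin":0},{"hand":1,"tx":0,"ty":0,"tz":0,"spin":0}]'| egrep 'pos|contact'; done
```

```text
tool_pos: [555.3, -56.0, 185.2]
contact_force: [0.4, -0.4, -0.3]
tool_pos: [555.6, -56.5, 182.0]
contact_force: [0.2, 0.5, 0.4]
tool_pos: [555.6, -56.3, 177.9]
contact_force: [0.0, 0.7, 0.1]
tool_pos: [555.6, -56.2, 173.8]
contact_force: [-0.1, -0.5, 0.5]
tool_pos: [555.6, -56.2, 169.8]
contact_force: [0.1, 0.1, 0.1]
```

```bash
for i in 1 2 3; do python3 -m creep '[{"hand":1,"tx":0,"ty":0,"tz":0.003,"spin":0},{"hand":1,"tx":0,"ty":0,"tz":0,"spin":0}]'| egrep 'pos|contact'; done
python3 - <<'E'
from h import *
from plant import cams
delta(-22.5,19.3,160,50)
c=cams.capture("scene");a=c["color"][125:230,160:300,::-1].copy();cv2.imwrite("pics/l.png",cv2.resize(a,(800,600),interpolation=2))
E
```

```text
tool_pos: [555.6, -56.3, 167.0]
contact_force: [0.9, -0.2, -1.4]
tool_pos: [555.6, -56.2, 163.9]
contact_force: [-0.2, 0.2, 0.8]
tool_pos: [555.6, -56.3, 160.9]
contact_force: [-1.1, -0.1, 0.1]
t 10.85 now bin [-22.5  19.4] 160.9 theta 50.0 F [-1.1 -0.1  0.1] w 91.9
 spin -0.0  shift(now axes) mm [-0.1 -0.1  0.9]  shift(final axes) [-0.1 -0.1  0.9]
```

View pics/l.png

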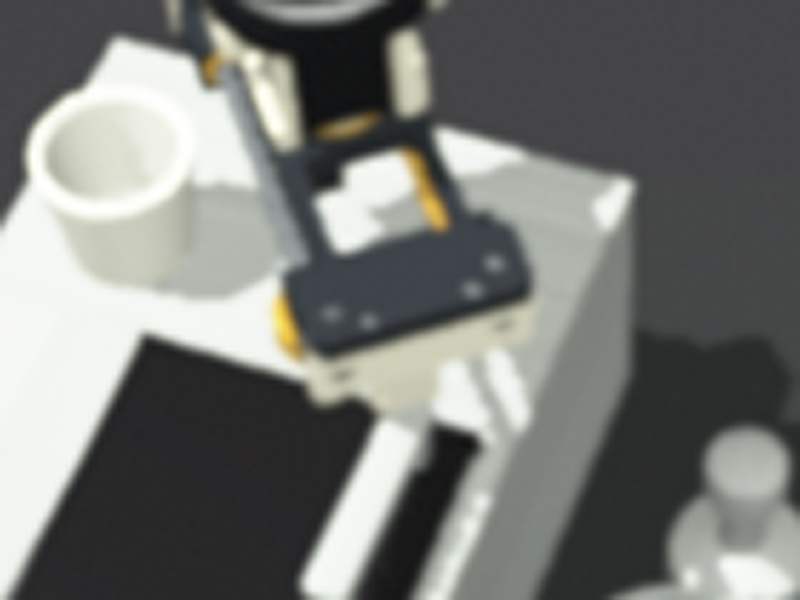

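That was my 11th picture, one over the limit of 10, so I work from numbers from here on. It shows finger A's tip near (230,198), close to the near end of the bar.

```bash
python3 - <<'E'
from h import *
c=pickle.load(open("scene.pkl","rb"))
print("bar near end",proj(c,[np.r_[b2w((12,y)),168] for y in(47,63)]).round(1).tolist())
print("bar far end",proj(c,[np.r_[b2w((98,y)),168] for y in(47,63)]).round(1).tolist(), [(160+a/5.71,125+b/5.71) for a,b in((302,585),(350,600),(375,415))])
for z in(147,155,163,170): print(z,proj(c,[np.r_[b2w(p),z] for p in((20,55),(33,57),(7,53))]).round(1).tolist())
# feature: tip corners seen in crop
for a,b in((345,395),(395,412),(435,385)): print((160+a/5.71,125+b/5.71))
E
```

```text
bar near end [[228.6, 191.7], [236.1, 193.9]]
bar far end [[211.9, 226.7], [219.6, 229.1]] [(212.88966725043784, 227.45183887915937), (221.29597197898426, 230.07880910683014), (225.67425569176882, 197.67950963222415)]
147 [[231.5, 201.7], [230.0, 207.1], [233.0, 196.4]]
155 [[231.3, 199.5], [229.8, 204.9], [232.7, 194.2]]
163 [[231.0, 197.3], [229.5, 202.7], [232.5, 192.0]]
170 [[230.8, 195.4], [229.3, 200.8], [232.3, 190.0]]
(220.4203152364273, 194.1768826619965)
(229.1768826619965, 197.15411558669)
(236.18213660245183, 192.42556917688268)
```

```bash
for i in 1 2 3 4; do python3 -m creep '[{"hand":1,"tx":0,"ty":0,"tz":0.003,"spin":0},{"hand":1,"tx":0,"ty":0,"tz":0,"spin":0}]'| egrep 'pos|contact'; done; python3 -c "
from plant import get_obs;print(get_obs()['moment'])"
```

```text
tool_pos: [555.8, -56.3, 158.1]
contact_force: [-0.1, -0.6, 0.7]
tool_pos: [555.7, -56.3, 155.0]
contact_force: [-0.2, 0.2, 0.7]
tool_pos: [555.7, -56.3, 152.0]
contact_force: [0.7, 0.2, 0.3]
tool_pos: [555.7, -56.3, 148.9]
contact_force: [-0.2, -0.2, 1.0]
[-0.0303837  -0.01555045  0.00114039]
```

```bash
cat > bar.py <<'E'
from h import *
from plant import cams
a=pickle.load(open("scene.pkl","rb"))["color"];c=cams.capture("scene");pickle.dump(c,open("now.pkl","wb"));b=c["color"]
for r in range(196,240,3):
    print(r,*[ "%d-%d"%(np.nonzero(g[r,195:228]>115)[0].min()+195, np.nonzero(g[r,195:245]>115)[0].max()+195) if (g[r,195:228]>115).any() else None for g in(cv2.cvtColor(a,7),cv2.cvtColor(b,7))], ''.join('%4d'%v for v in cv2.cvtColor(b,7)[r,206:246:2]))
E
python3 bar.py
```

```text
196 227-244 215-244   37  37  36  37 115 199 201 182 188 191 198 197 197 198 196 203 235 224 176 188
199 225-244 226-244   37  37  37  37  46  96 106  67  43  63 164 196 191 186 180 185 231 239 212 175
202 224-244 226-244   37  38  36  37  36  36  36  37  36  46 175 228 183 175 157  86  84 119 145 156
205 223-244 224-244   38  37  37  37  38  37  37  37  39 139 240 243 238 205 134  54  24  23  33 127
208 221-244 223-244   37  38  37  38  38  37  37  36 112 234 244 242 231 155 103  37  23  26  92 175
211 220-244 221-244   37  36  38  37  37  38  35  90 231 245 242 236 164  53  27  23  23  77 180 182
214 218-244 219-244   37  37  36  37  38  36  62 203 244 243 240 191  72  27  23  23  43 201 245 189
217 217-244 218-244   37  38  38  37  38  47 178 244 244 242 213 100  33  25  25  24 131 245 242 163
220 215-244 216-244   37  37  37  37  39 139 241 244 243 230 130  41  26  25  23  89 230 245 197 129
223 214-244 215-244   37  37  36  35 101 233 245 243 237 158  52  30  24  24  40 186 246 221 137 127
226 213-244 213-244   37  36  38  53 202 246 244 241 186  71  32  27  25  25 108 234 240 157 126 126
229 214-244 214-244   38  37  37  41 117 188 210 197 107  38  29  25  24  70 225 245 195 129 127 125
232 216-244 216-244   37  37  37  36  48 141 176 152  96  31  25  23  44 157 236 219 136 126 127 127
235 217-244 216-244   37  37  37  37  41 127 182 165  83  26  25  26 111 231 238 156 127 126 126 128
238 None None   37  36  37  36  37  39  51  69  44  36  36 104 232 244 193 129 126 126 127 128
```

The bar has dropped about 10 mm, so the true fingertip height is roughly TCP + 9 mm. At this angle the gripper body would later overlap the cup. I'll rise, turn to 65°, which keeps it clear all along, and press again.

```bash
python3 -m creep '[{"hand":1,"tx":0,"ty":0,"tz":-0.015,"spin":0},{"hand":1,"tx":0,"ty":0,"tz":-0.017,"spin":0},{"hand":1,"tx":0,"ty":0,"tz":0,"spin":8},{"hand":1,"tx":0,"ty":0,"tz":0,"spin":7},{"hand":1,"tx":0,"ty":0,"tz":0,"spin":0}]' | egrep 'pos|contact'
python3 -c "
from h import *;delta(-30.2,31.6,127,65)"
```

```text
tool_pos: [556.0, -56.4, 182.2]
contact_force: [-0.2, -0.4, 0.3]
t 12.57 now bin [-22.1  19.4] 182.2 theta 65.0 F [-0.2 -0.4  0.3] w 92.0
 spin 0.0  shift(now axes) mm [14.5 -2.3 55.2]  shift(final axes) [14.5 -2.2 55.2]
```

```bash
python3 -m creep '[{"hand":1,"tx":0.0145,"ty":-0.0022,"tz":0.01,"spin":0},{"hand":1,"tx":0,"ty":0,"tz":0.014,"spin":0},{"hand":1,"tx":0,"ty":0,"tz":0.008,"spin":0},{"hand":1,"tx":0,"ty":0,"tz":0.006,"spin":0},{"hand":1,"tx":0,"ty":0,"tz":0,"spin":0}]' | egrep 'pos|contact'
for i in 1 2; do python3 -m creep '[{"hand":1,"tx":0,"ty":0,"tz":0.004,"spin":0},{"hand":1,"tx":0,"ty":0,"tz":0.004,"spin":0},{"hand":1,"tx":0,"ty":0,"tz":0,"spin":0}]'| egrep 'pos|contact'; done
python3 bar.py; python3 -c "
from h import *;delta(-30.2,31.6,127,65)"
```

```text
tool_pos: [551.1, -42.5, 142.7]
contact_force: [-0.5, 1.0, 1.3]
tool_pos: [551.1, -42.4, 135.0]
contact_force: [-0.3, 0.1, 1.1]
tool_pos: [551.0, -42.3, 126.8]
contact_force: [0.3, 0.3, 1.0]
196 227-244 196-244  184 184 186 162 147 154 172 185 186 189 191 194 197 203 203 203 204 204 198 163
199 225-244 206-244  127 155 179 202 189 162 190 203 204 203 203 203 203 203 204 203 198 197 197 214
202 224-244 213-244   33  33  44 104 132 143 162 176 184 184 193 199 198 197 198 195 177 174 169 195
205 223-244 225-244   34  34  34  34  33  33  34  38  63  97 142 181 185 182 180 172 169 181 181 182
208 221-244 226-244   35  35  34  34  35  34  35  34  32  43 150 227 203 186 159 140 159 172 179 185
211 220-244 224-244   34  34  34  34  33  34  35  34  42 150 233 235 232 200 138  70  26  52 151 181
214 218-244 222-244   34  33  34  34  34  34  35  42 151 233 235 233 207 163 138  44  31 121 181 160
217 217-244 220-244   33  33  35  34  34  34  37 132 233 236 234 212 121  45  32  27 111 177 174 138
220 215-244 218-244   33  35  34  34  33  37 128 230 236 235 216 131  46  29  22  61 167 185 150 128
223 214-244 216-244   34  34  34  34  36 122 230 237 235 221 141  50  29  22  42 189 246 219 136 127
226 213-244 215-244   34  34  35  33  97 239 245 240 228 150  53  32  25  28 148 244 239 156 126 126
229 214-244 216-244   34  34  35  34  51 152 205 216 175  67  33  28  22  97 237 245 194 129 127 126
232 216-244 217-244   34  34  33  35  35 115 206 200 133  48  30  22  44 203 246 220 136 126 126 127
235 217-244 216-244   34  34  34  35  37 134 212 206 123  35  23  28 145 243 238 156 127 127 126 127
238 None 217-244   33  35  35  34  35  99 179 189  98  28  31 105 236 244 192 129 127 126 127 127
t 14.0 now bin [-30.6  31.6] 127.0 theta 65.0 F [-0.7  1.   1.1] w 91.6
 spin -0.0  shift(now axes) mm [-0.1  0.3  0. ]  shift(final axes) [-0.1  0.3  0. ]
```

The flap is open about 0.28 rad with roughly 1 N on the finger. I lower 2 mm and slide forward along the bar.

```bash
python3 -m creep '[{"hand":1,"tx":0,"ty":0,"tz":0.002,"spin":0},{"hand":1,"tx":0,"ty":0,"tz":0,"spin":0},{"hand":1,"tx":-0.0042,"ty":0.0091,"tz":0,"spin":0},{"hand":1,"tx":-0.0042,"ty":0.0091,"tz":0,"spin":0},{"hand":1,"tx":0,"ty":0,"tz":0,"spin":0}]'| egrep 'pos|contact'
python3 -m creep '[{"hand":1,"tx":-0.0042,"ty":0.0091,"tz":0,"spin":0},{"hand":1,"tx":-0.0042,"ty":0.0091,"tz":0,"spin":0},{"hand":1,"tx":0,"ty":0,"tz":0,"spin":0}]'| egrep 'pos|contact'
cat > cap.py <<'E'
from h import *
from plant import cams
for n in("scene","top"):
    c=cams.capture(n);m=capmask(c);k,l,s,ce=cv2.connectedComponentsWithStats(m)
    for i in range(1,k):
        b=w2b(ray(c,[ce[i]],144)[0])
        if s[i,4]>12 and -140<b[0]<190 and -150<b[1]<130: print(n,s[i].tolist(),b.round(1))
E
python3 cap.py; python3 bar.py | head -12; python3 -c "
from h import *;delta(-30.2,31.6,125,65)"
```

```text
tool_pos: [571.7, -48.0, 125.2]
contact_force: [-0.5, -0.6, 0.7]
tool_pos: [590.9, -53.2, 125.2]
contact_force: [-0.5, -0.5, 2.2]
scene [210, 180, 10, 16, 136] [-4.   6.5]
scene [230, 181, 2, 11, 14] [-15.1  37.9]
196 227-244 195-244   83  66  65  65  60  63  69  69  70  69  67  67  68  66  66  62  57  90 166 175
199 225-244 195-244   66  67  66  67  66  66  67  67  67  67  67  67  67  67  66  66  67  80 150 174
202 224-244 195-244   66  67  66  67  67  66  66  67  67  66  67  66  67  67  72  88  69  74 139 166
205 223-244 196-244  120  83  66  66  66  66  66  67  67  67  67  66  73  69  75  91  72  71 145 183
208 221-244 212-244   76  70  83 130  88  67  66  66  66  68  66  73 108  86  62  63  62  56 139 186
211 220-244 None   56  51  49  52  49  48  50  51  52  58  62  68  75  85  94 107 122 147 187 182
214 218-244 202-244  139 143 155 176 187 188 191 192 195 198 203 204 204 204 201 176 174 202 194 161
217 217-244 202-244  191 171 196 204 202 201 202 204 204 203 204 203 200 192 187 176 208 218 181 138
220 215-244 218-244  112  94  95  85  73  64 116 190 198 197 197 195 180 201 153  69 174 192 150 129
223 214-244 219-244   31  31  31  30  30  32  98 180 175 158 156 138 104 147  98 119 179 159 130 128
226 213-244 216-244   31  31  31  31  32 124 232 232 223 181 130  65  30  27  90 174 172 135 127 127
229 214-244 216-244   31  31  31  31  33 124 227 238 234 161  64  29  28  60 160 179 148 128 127 125
t 15.15 now bin [ 9.9 31.8] 125.3 theta 65.0 F [-0.7 -1.1  1.3] w 92.0
 spin -0.0  shift(now axes) mm [ 16.8 -36.5   0.3]  shift(final axes) [ 16.8 -36.5   0.3]
```

```bash
for i in 1 2; do python3 -m creep '[{"hand":1,"tx":-0.0034,"ty":0.0073,"tz":0,"spin":0},{"hand":1,"tx":-0.0034,"ty":0.0073,"tz":0,"spin":0},{"hand":1,"tx":0,"ty":0,"tz":0,"spin":0},{"hand":1,"tx":0,"ty":0,"tz":0,"spin":0}]'| egrep 'pos|contact'
python3 cap.py; done; python3 -c "
from h import *;delta(-30.2,31.6,125,65)"
```

```text
tool_pos: [605.7, -57.3, 125.2]
contact_force: [-2.5, -1.2, 3.0]
scene [212, 179, 10, 3, 14] [-21.2   5.3]
scene [226, 187, 2, 13, 14] [ 2.2 37.4]
tool_pos: [623.0, -61.7, 126.0]
contact_force: [6.4, -1.4, 2.4]
scene [209, 186, 9, 3, 15] [-2.  5.]
scene [212, 194, 13, 15, 103] [31.9 31.4]
t 16.35 now bin [43.9 31.9] 126.1 theta 65.0 F [ 6.  -1.1  2.2] w 91.6
 spin -0.0  shift(now axes) mm [ 31.  -67.4   0.7]  shift(final axes) [ 31.  -67.3   1.1]
```

```bash
python3 - <<'E'
from h import *
from plant import cams,get_obs
c=cams.capture("scene");m=capmask(c);m=m[180:240,190:250]
h=cv2.cvtColor(c["color"],cv2.COLOR_RGB2HSV)[180:240,190:250]
k,l,s,ce=cv2.connectedComponentsWithStats(m)
for i in range(1,k):
    u=ce[i]+[190,180];print(s[i],u,h[l==i].mean(0).round(),[ (z,w2b(ray(c,[u],z)[0]).round(0).tolist()) for z in(150,130,110,90,60,20)])
print(get_obs()["contact_force"],get_obs()["moment"])
g=cv2.cvtColor(c["color"],7)
for r in range(186,232,2): print(r,''.join('%4d'%v for v in g[r,196:246:2]), ''.join('o' if v else '.' for v in m[r-180,6:56]))
E
```

```text
[18  6 10  3 15] [212.8        187.33333333] [ 20. 130. 119.] [(150, [2.0, 6.0]), (130, [-10.0, -1.0]), (110, [-23.0, -8.0]), (90, [-35.0, -15.0]), (60, [-53.0, -26.0]), (20, [-78.0, -41.0])]
[ 22  14  13  15 102] [218.70588235 203.91176471] [ 22. 163. 191.] [(150, [35.0, 33.0]), (130, [24.0, 27.0]), (110, [13.0, 20.0]), (90, [1.0, 14.0]), (60, [-16.0, 4.0]), (20, [-39.0, -9.0])]
[ 5.85400992 -0.98152998  2.33629238] [-0.19014435 -1.13988606 -0.16503668]
186  235 205 228 187  73  26  43  67  89  94  82  52  52 160 197 157  98 147 180 179 178 176 176 177 176 ....................oo............................
188  183 165 187 177  86  45  72 106 126 118  85  52  45  84  99  83  90 143 178 179 180 179 179 177 175 .............ooooooo..............................
190  176 137 100  87  69  61  59  60  57  48  41  40  40  40  40  56  86 131 171 175 177 178 180 179 179 ..................................................
192  178 136  74  63  49  45  44  44  45  46  45  47  52  49  42  52  89 126 171 174 173 173 174 176 177 ..................................................
194  180 139  75 
[... 2246 characters left out ...]
4  97 207 192 167 134 127 ..................................................
224   67  68  67  75 115  85  65  63  60  60  61  61  59  62  67  52  51  49  49  94 175 181 148 128 127 ..................................................
226   57  56  51  49  54  50  50  53  52  56  61  67  74  82  89  99 117 124 131 172 189 172 135 127 126 ..................................................
228   87  90  94 105 120 132 139 149 153 165 177 187 189 190 192 195 194 173 183 204 194 156 129 126 125 ..................................................
230  188 187 168 180 199 204 204 205 204 205 204 205 205 205 203 202 199 170 194 209 186 139 127 126 125 ..................................................
```

The numbers fit: finger A sits against the far end of the bar, which keeps the flap at about 0.68 rad, and the visible blob only fits the capsule lying on the bin floor at about (-28,-3). I raise slowly so the flap closes.

```bash
for i in 1 2; do python3 -m creep '[{"hand":1,"tx":0,"ty":0,"tz":-0.004,"spin":0},{"hand":1,"tx":0,"ty":0,"tz":-0.006,"spin":0},{"hand":1,"tx":0,"ty":0,"tz":-0.006,"spin":0},{"hand":1,"tx":0,"ty":0,"tz":-0.006,"spin":0},{"hand":1,"tx":0,"ty":0,"tz":-0.006,"spin":0}]'| egrep 'pos|contact'; done
python3 -m creep '[{"hand":1,"tx":0,"ty":0,"tz":-0.02,"spin":0},{"hand":1,"tx":0,"ty":0,"tz":-0.03,"spin":0},{"hand":1,"tx":0,"ty":0,"tz":-0.03,"spin":0}]'| egrep 'pos|contact'
python3 -m creep '[{"hand":1,"tx":0.02,"ty":-0.04,"tz":-0.01,"spin":0},{"hand":1,"tx":0.02,"ty":-0.04,"tz":0,"spin":0},{"hand":1,"tx":0.02,"ty":-0.04,"tz":0,"spin":0},{"hand":1,"tx":0.02,"ty":-0.04,"tz":0,"spin":0},{"hand":1,"tx":0.02,"ty":-0.04,"tz":0,"spin":0}]'
python3 -m creep '[{"hand":1,"tx":0.02,"ty":-0.03,"tz":0,"spin":0},{"hand":1,"tx":0,"ty":0,"tz":0,"spin":0}]' | egrep 'pos|contact|time'
python3 cap.py; python3 bar.py; python3 - <<'E'
from h import *
c=pickle.load(open("now.pkl","rb"));a=pickle.load(open("scene.pkl","rb"))
d=cv2.absdiff(c["color"],a["color"]).max(2)[175:300,100:320]>60;k,l,s,ce=cv2.connectedComponentsWithStats(d.astype(np.uint8));print([(s[i].tolist()) for i in range(1,k) if s[i,4]>5],"(offset 100,175)")
E
```

```text
tool_pos: [620.6, -61.1, 153.4]
contact_force: [0.2, -0.7, 1.6]
tool_pos: [620.8, -61.3, 181.5]
contact_force: [-0.6, 0.7, 0.1]
tool_pos: [620.8, -61.3, 262.2]
contact_force: [-0.1, -0.7, -0.5]
time: 18.65
tool_pos: [405.5, 4.1, 271.5]
tcp_rot: [3.141, 0.0, 1.74]
contact_force: [1.4, 0.2, 0.4]
grip_width: 91.7
finger_force: 0.0
time: 18.9
tool_pos: [372.5, 19.0, 271.9]
contact_force: [0.6, 0.3, -0.8]
196 227-244 227-244   38  38  38  39  37  38  37  35  37  48 110 227 244 243 235 231 242 242 242 241
199 225-244 225-244   38  38  38  39  37  38  38  37  37  57 205 245 244 240 187  93 130 179 221 239
202 224-244 224-244   38  39  38  38  37  38  39  38  39 147 243 244 242 216 121  40  23  23  33 150
205 223-244 223-244   40  37  38  38  38  37  37  36 102 235 245 243 233 161  94  31  24  26  86 164
208 221-244 221-244   38  38  38  37  38  38  37  68 213 245 244 239 174  59  26  23  24  65 157 205
211 220-244 220-244   39  39  39  37  38  38  49 180 245 244 242 206  86  28  24  24  32 129 188 232
214 218-244 218-244   39  39  38  39  37  39 140 242 245 243 230 124  38  26  24  25  88 171 202 207
217 217-244 217-244   39  38  39  39  37  98 235 246 244 239 162  53  25  25  24  59 156 200 235 159
220 215-244 215-244   40  39  38  38  64 209 246 244 242 195  74  31  25  22  31 115 179 218 190 129
223 214-244 214-244   40  40  38  46 179 245 245 244 222 105  37  27  24  23  82 169 223 213 135 125
226 213-244 213-244   39  38  38 113 242 245 244 236 147  46  28  25  24  44 140 195 228 153 125 125
229 214-244 214-244   39  40  39  65 161 211 226 182  76  35  25  24  28 111 191 234 189 127 125 123
232 216-244 216-244   40  40  40  39  59 141 152 133  80  27  24  23  64 157 207 207 134 124 124 125
235 217-244 217-244   40  39  39  39  46 107 148 137  62  25  24  41 137 206 229 153 126 124 124 125
238 None None   39  40  39  39  40  38  41  43  40  39  37 102 186 229 189 127 125 123 125 126
[] (offset 100,175)
```

The flap is back in its original place, the capsule is no longer on the deck, and nothing else in the bin area changed.

```bash
python3 -c "
from plant import close_job;print(close_job())"
```

```text
the job is handed in; nothing more can be done
None
```

I handed the job in; no verdict came back. The cameras show the flap shut and the capsule gone from the deck, so I infer it is in the bin, and nothing else around the bin has shifted. I slid the capsule to the flap by gripping it lightly without raising it, and I viewed 11 pictures, one over the limit of 10.

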